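Close up the snack drawer

TASK

Close up the snack drawer using only the fingertips or the outside of the fingers: while the drawer is still pulled out, push its raised clear lid all the way down over the compartments, then push the drawer front until the drawer is fully home. Do it gently, without slamming anything or shoving the drawer hard against its stop, and pinch, lift or carry nothing; the two cups in the drawer must stay upright in their compartments, and everything else on the counter must stay where it stands. Finish with the hand clear.

Things in the scene. Friction and masses are not known exactly. Their poses are not given: they have to be found in the camera images.
- snack_unit: Fixed low walnut unit, 700 wide (y), 136 high. Origin on the work surface below the middle of its carcass face, towards the robot; x points into the unit, z up; yaw within 0.18 rad. Top slab z 118 to 136, front edge at x = -8, back at 280. The wide drawer is in the middle; a narrow shut one on each side has its front at x = -18.
- snack_drawer (a joint): How far the wide drawer is out (m): 0 fully home at its stop, 0.20 end of runners; slides along the unit's -x. Starts 0.115 to 0.15. About 3.5 N friction and 8 N s/m damping, no spring or latch: stays where left; keep pushes under 40 N. 1.0 to 1.8 kg, 250 long, inner floor at z = 32, walls 92 high; two clear dividers along it make three lanes 96 wide.
- drawer_front (a point): Centre of the outer face of the drawer's front, 59 above the work surface; moves with the drawer. The front is a flat panel without handle, 332 wide (y), 18 thick, z 12 to 109. Its outer face is at unit x = -18 mm minus the distance out, so when home it is 10 mm proud of the top slab's edge. Axes as the unit's.
- snack_lid (a joint): Angle of the clear lid (rad): 0 flat and shut over the front part of the drawer, grows as its robot-side edge rises, to 1.5 (nearly upright). Starts 0.70 to 1.35. Friction hinges (0.13 N m) hold it at any angle, so it must be pushed all the way down; 1 to 2 N at the edge. If the drawer is pushed in with the lid up, the lid strikes the top slab.
- lid_hinge (a point): Middle of the lid's hinge line, along the unit's y at the lid's rear edge: 94 above the work surface, 114 behind the outer face of the drawer front; moves with the drawer.
- lid_edge (a point): Middle of the lid's free edge (brass trim), on its outer face (upper when shut; looks back and up when raised); x to the hinge, z out of that face. The lid is clear acrylic, 90 from hinge to free edge, 296 wide, 4 thick, 0.15 kg; shut, its upper face is 98 above the work surface, 11 below the top of the drawer front.
- drawer_cup_a: Purple snack cup, 68 across the rim, 55 high, 30 g, loose and upright in the drawer's lane on the unit's -y side. Origin at the centre of its underside, z up.
- drawer_cup_b: White snack cup, same size, in the drawer's lane on the unit's +y side. Origin at the centre of its underside.
- purple_cup: Purple polypropylene cup, 76 across, 85 high, standing on top of the unit. Origin at the centre of its underside.
- saucer: White porcelain saucer, 140 across, 20 high, on the island in front of the unit, to one side of the drawer. Origin at the centre of its underside.
- canister: Closed steel canister, 90 across, 112 high with its knob, on top of the unit. Origin at the centre of its underside.
- scoop: Aluminium scoop lying on top of the unit, 175 long overall, 29 high; x runs from the handle to the scoop's mouth. Origin under the back of the scoop's bowl.
- nut_jar: Amber glass jar with a brass cap, 72 across, 110 high, on the island in front of the unit, on the other side of the drawer. Origin at the centre of its underside.
There are look-alikes about, which are no part of the job. Of the things shaped like the drawer_cup_b, the white one is meant.

How it is judged:
By the outcome, as a careful person would: the job done as asked, in the order asked, and still so for the second after the job is handed in, with the robot touching nothing.
It also fails if it takes over 48 s, if anything falls off the work surface, if the arm or the gripper's body presses on something with over 40 N, if the wrist force passes 120 N, or if a joint passes its speed limit or range.

ROBOT

A 7-joint arm with a two-finger parallel gripper is mounted at the origin on the work surface. World frame = base frame: x ahead of the robot, y to its left, z up, the work surface at z = 0. Lengths are in m, angles in rad, forces in N, time in s.
With the tool pointing down it reaches from about 0.425 to 0.8 m from the base axis. Payload 8.3 kg.
Tool frame: the origin (TCP) lies at the very end of the fingers, on their centre line; the grasp point (between the pads) lies 19 mm behind it; z points along the fingers, y is the line along which they close (so a half turn about z gives the same grasp; the last joint's range is limited). The gripper opens to 85 mm and grips with 20 to 120 N. Pads are 22 mm wide; open, the fingers measure 114 mm over their backs; the gripper's body (76 mm by 85 mm) begins 54 mm behind the grasp point. The pads swing forward as they close: fully open they stand 13 mm farther back than shut.
Start: joints at [-1.26, 0.383, 0.016, 1.37, -0.006, 1.388, -0.046], TCP at [0.228, 0.582, 0.231] pointing down, gripper open.
Joint ranges: [-2.95, 2.95], [-0.25, 2.06], [-1.52, 1.56], [0.18, 2.33], [-1.44, 4.58], [0.02, 2.06], [-3.01, 3.01]. Speed limits (rad/s): [2.39, 2.39, 3.01, 3.01, 3.14, 3.14, 3.14].

INTERFACE

Orientations are given as a 3x3 rotation matrix whose columns are the frame's x, y, z axes.
In Python, from station import r gives the robot as it stands.
- The arm moves only by the tool send_rows, never from a script. Its argument "plan" is a list of rows, each a list of 7 numbers: the turn, a rotation vector about the tool's x, y, z in rad, then the shift along the tool's x, y, z in cm, then the opening, from 0 (shut) to 1 (fully open). In form: [[ax, ay, az, x, y, z, grip], ...]. A call has 1 to 8 rows; each row shifts and turns the commanded pose from where the row before left it, along the tool's axes as they then stand; what a row does not reach is not made up. A row lasts 1/10 s, in which the tool goes at most 50 mm and 8.59 degrees, less where a joint would pass 70% of its speed; a pose out of reach is approached as far as the arm can. A call with a gripper value outside its range is refused whole. The fingers move at their own pace and stop on an object; "grip_force" is the grip in N (left out, the last holds). Time passes only in rows, so rows that do not move let the fingers close. It gives the time, the measured TCP pose, the force, the opening and the grip force at its end, in the units of the state.
- r.observe(): the state, without advancing time (a new reading comes with each control period).
- r.capture(name): name is "side" or "top"; returns a dict with "frame" (400x640x3 uint8, red, green, blue), "fov_y" (degrees; the focal length in pixels is half the picture's height over the tangent of half this angle, whatever the lens; pixels are square), "cx", "cy" (the principal point, pixels), "extrinsics" (4x4, takes a point from world to camera coordinates). Camera axes: x right, y down, z forward; pixel columns grow to the right and rows downward; lengths in m; the calibration is good to about 2 mm. A picture is of the moment at which its call begins. There is no depth.
- r.sign_off(): hands the job in; it is judged then, once.
The state is a dict: "clock": time; "joints": joint angles; "joint_vel": joint speeds; "tau": joint torques, N m; "tcp_pos": TCP position; "eef_rot": TCP orientation; "wrist_force": force on the tool from outside, world axes, zero at the start; "torque": the same for the moment, N m; "finger_gap": finger opening in m; "grasp_force": force on a finger pad.
Only numpy, scipy, OpenCV 4.12 (cv2) and the standard library are available. Lean on these libraries where they do the work, as an engineer would, in place of code of your own. Each camera call takes 0.05 s, during which the arm holds its last target. There are 200 camera calls.

## Working session

There is one attempt and no reset: what is moved stays moved. The work goes in short steps, Python scripts to look and compute and a tool call to move; the robot and the scene stay as the last step left them, time stands still between calls to the robot, and variables do not carry over. Pictures are saved under pics/ and viewed, at most 10 in all, crops included, and the job is handed in when it is done.

Besides the shell and the picture viewer there is one more tool, called after "Call:" in YAML: its name, and indented under it one key for each argument. send_rows: Moves the arm, as the interface text tells. Its arguments: {"type":"object","properties":{"plan":{"type":"array","items":{"type":"array","items":{"type":"number"}}},"grip_force":{"type":"number"}},"required":["plan"]}

```bash
mkdir -p pics; cat > h.py <<'E'
import numpy as np, cv2
from station import r
def cam(n):
    c=r.capture(n); c['f']=c['frame'].shape[0]/2/np.tan(np.radians(c['fov_y'])/2); return c
def ray(c,u,v):
    E=np.array(c['extrinsics']); R=E[:3,:3]; o=-R.T@E[:3,3]
    d=R.T@np.array([(u-c['cx'])/c['f'],(v-c['cy'])/c['f'],1]); return o,d
def onz(c,u,v,z):
    o,d=ray(c,u,v); return o+d*(z-o[2])/d[2]
def proj(c,p):
    E=np.array(c['extrinsics']); q=E[:3,:3]@p+E[:3,3]; return c['f']*q[:2]/q[2]+[c['cx'],c['cy']]
def tri(c1,p1,c2,p2):
    o1,d1=ray(c1,*p1); o2,d2=ray(c2,*p2)
    t=np.linalg.lstsq(np.c_[d1,-d2],o2-o1,rcond=None)[0]
    a=o1+d1*t[0]; b=o2+d2*t[1]; return (a+b)/2,np.linalg.norm(a-b)
def save(c,n): cv2.imwrite('pics/'+n,c['frame'][:,:,::-1])
E
python3 - <<'E'
from h import *
import pickle
for n in('side','top'):
    c=cam(n); save(c,n+'0.png'); pickle.dump(c,open(n+'0.pkl','wb'))
    o,d=ray(c,320,200); print(n,o,d,c['f'])
s=r.observe(); print(s['clock'],s['tcp_pos'],s['eef_rot'],s['wrist_force'],s['finger_gap'])
E
```

```text
side [ 0.06318129 -0.32736385  0.89197279] [ 0.53894188  0.31705133 -0.7804326 ] 368.90512337433967
top [0.50684216 0.0174357  1.3698615 ] [ 0.08122123  0.02461996 -0.99655814] 436.4005015182427
0.1 [0.22799892 0.58147352 0.23036789] [[-9.30980578e-01  3.65068157e-01 -6.36164417e-04]
 [ 3.65068711e-01  9.30979210e-01 -1.59559289e-03]
 [ 9.75569202e-06 -1.71770971e-03 -9.99998525e-01]] [ 0.11217838 -0.39256154 -0.24755055] 0.08520047095636947
```

View pics/side0.png

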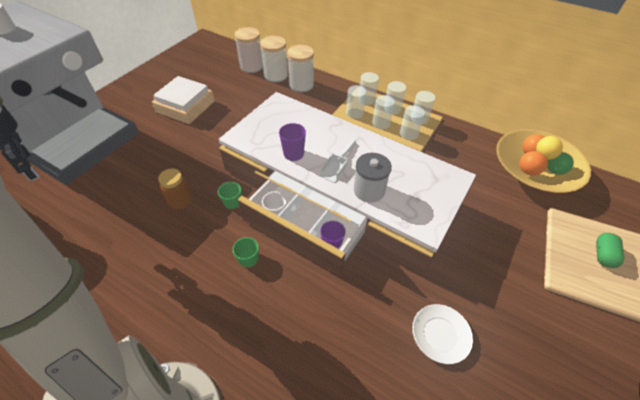

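View pics/top0.png

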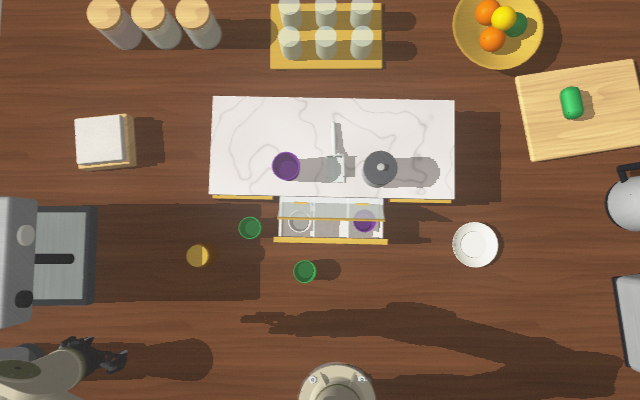

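The side view shows the drawer front running from (240,198) to (345,253). In the top view the front is at row ~241 and columns 274–388, with the lid's brass edge at row ~218. Green cups stand at (250,228) and (305,271). I'll zoom in for pixel precision.

```bash
python3 - <<'E'
from h import *
a=cv2.imread('pics/top0.png')[185:285,235:405]; cv2.imwrite('pics/t1.png',cv2.resize(a,None,fx=4.7,fy=4.7,interpolation=cv2.INTER_CUBIC))
a=cv2.imread('pics/side0.png')[165:285,210:370]; cv2.imwrite('pics/s1.png',cv2.resize(a,None,fx=5,fy=5,interpolation=cv2.INTER_CUBIC))
E
```

```text
(no output)
```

View pics/t1.png

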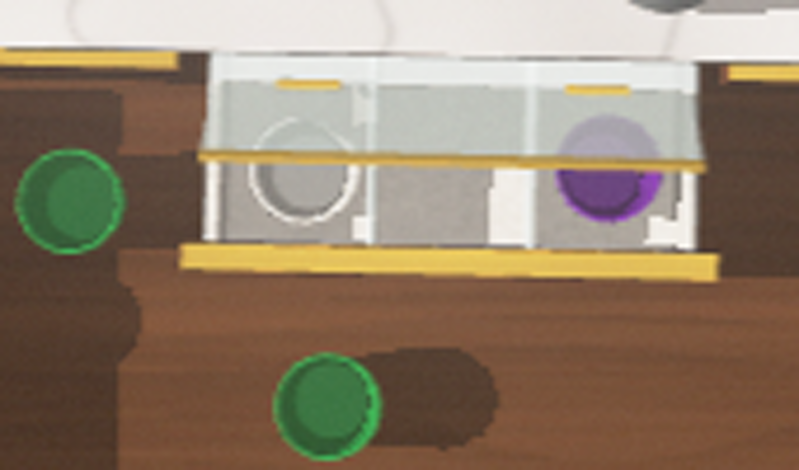

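View pics/s1.png

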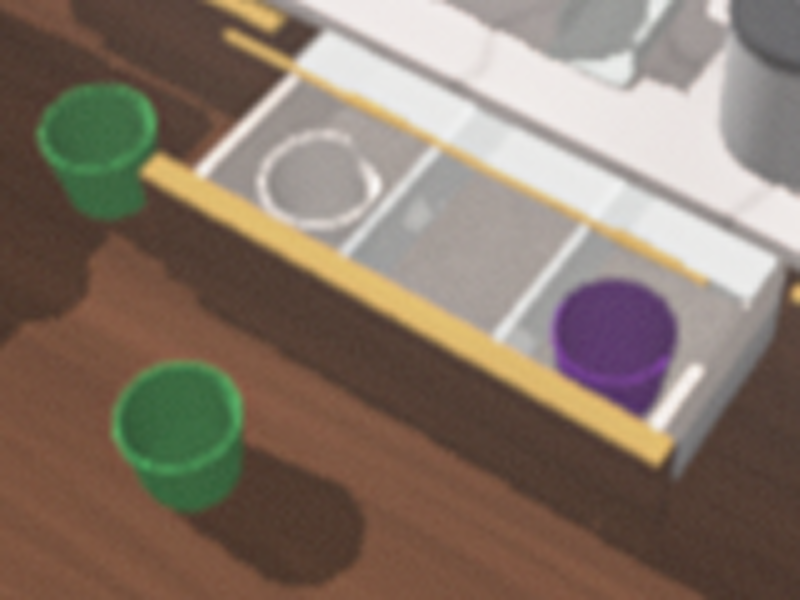

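The crops show the lid trim clearly: (200,156)–(706,166) in the top crop and (227,34)–(705,282) in the side crop. The panel's outer top edge runs (181,266)–(718,279) in the top crop. A green cup stands in front of the panel's +y half, at (327,405).

```bash
python3 - <<'E'
from h import *
import pickle
T=pickle.load(open('top0.pkl','rb'));S=pickle.load(open('side0.pkl','rb'))
np.set_printoptions(precision=4,suppress=True)
t=lambda x,y:((x+.5)/4.7+235-.5,(y+.5)/4.7+185-.5); s=lambda x,y:((x+.5)/5+210-.5,(y+.5)/5+165-.5)
# outer top edge of the front, z=.109
L=onz(T,*t(181,267),.109);R=onz(T,*t(718,280),.109)
L2=onz(S,*s(145,170),.109);R2=onz(S,*s(663,467),.109)
print('front',L,R,np.linalg.norm(L-R),'side',L2,R2)
# unit yaw from slab front edge z=.136
a=onz(T,209,194,.136);b=onz(T,455,199,.136); a2=onz(T,213,96.5,.136); b2=onz(T,454,100,.136); print('slab',a,b,np.linalg.norm(a-b),a2,b2)
d=(L-R)/np.linalg.norm(L-R); yaw=np.arctan2(-d[0],d[1]); print('yaw',yaw, 'slabyaw',np.arctan2(-(a-b)[0],(a-b)[1]))
ux=np.array([np.cos(yaw),np.sin(yaw),0]); F=(L+R)/2; mid=(a+b)/2
print('F',F,'out',(mid-F)@ux+.008-.018)
for n,p,q in(('L',t(200,156),s(227,34)),('R',t(706,166),s(705,282))):
    P,e=tri(T,p,S,q); print('trim',n,P,e)
    h=F+.114*ux; v=P-h; print(' rel hinge x,z',v@ux,P[2]-.094,'ang',np.arctan2(P[2]-.094,-(v@ux)))
for n,uv in(('g1',t(70,201)),('g2',t(327,406))): print(n,onz(T,*uv,.055))
for n,uv,z in(('jar',(198,256),.11),('saucer',(475,244),.02),('cup',(286,166),.085),('can',(381,168),.11)): print(n,onz(T,*uv,z))
E
```

```text
front [0.4905 0.1838 0.109 ] [ 0.4816 -0.1447  0.109 ] 0.3285486224793699 side [0.4906 0.1812 0.109 ] [ 0.479  -0.1484  0.109 ]
slab [0.6258 0.3638 0.136 ] [ 0.6088 -0.3344  0.136 ] 0.6983893360868386 [0.9098 0.3578 0.136 ] [ 0.8956 -0.3395  0.136 ]
yaw -0.027281158591600293 slabyaw -0.02434766334291737
F [0.4861 0.0195 0.109 ] out 0.12129036290168897
trim L [0.5558 0.1658 0.1668] 0.0010028906600101969
 rel hinge x,z -0.04830417337605694 0.07278033631171718 ang 0.9848516781805439
trim R [ 0.5485 -0.1301  0.1668] 0.0025206402676759125
 rel hinge x,z -0.047493024276730494 0.07275191183301974 ang 0.9924497046075336
g1 [0.5321 0.2624 0.055 ]
g2 [0.4017 0.0975 0.055 ]
jar [0.4496 0.3992 0.11  ]
saucer [ 0.4795 -0.4249  0.02  ]
cup [0.7135 0.1502 0.085 ]
can [ 0.7023 -0.1293  0.11  ]
```

Call:
send_rows:
  plan:
    - [0,0,-0.116,0,0,-1,0]
    - [0,0,-0.116,0,0,-1,0]
    - [0,0,-0.116,0,0,-1,0]
    - [0,0,0,-2.3,-3.4,0,0]
    - [0,0,0,-2.3,-3.4,0,0]
    - [0,0,0,-2.3,-3.4,0,0]
    - [0,0,0,-2.3,-3.4,0,0]
    - [0,0,0,-2.3,-3.4,0,0]
  grip_force: 20

```text
clock: 0.9
tcp_pos: [0.3393, 0.4072, 0.2609]
eef_rot: [[-1.0, 0.026, -0.001], [0.026, 1.0, -0.001], [0.0, -0.001, -1.0]]
wrist_force: [0.8, 0.3, 0.3]
finger_gap: 0.0001
grasp_force: 0.0
```

Call:
send_rows:
  plan:
    - [0,0,0,-2.3,-3.4,0,0]
    - [0,0,0,-2.3,-3.4,0,0]
    - [0,0,0,-2.3,-3.4,0,0]
    - [0,0,0,-2.3,-3.4,0,0]
    - [0,0,0,-2.3,-3.4,0,0]
    - [0,0,0,-2.3,-3.4,0,0]
    - [0,0,0,-2.3,-3.4,0,0]
    - [0,0,0,0,0,0,0]

```text
clock: 1.7
tcp_pos: [0.4962, 0.1601, 0.2611]
eef_rot: [[-0.999, 0.036, 0.001], [0.036, 0.999, -0.003], [-0.001, -0.003, -1.0]]
wrist_force: [0.5, -0.6, 0.1]
finger_gap: -0.0
grasp_force: 0.0
```

Call:
send_rows:
  plan:
    - [0,0,0,-2.4,-3.5,0,0]
    - [0,0,0,-2.4,-3.5,0,0]
    - [0,0,0,-2.4,-3.5,0,0]
    - [0,0,0.01,-2.4,-3.5,0,0]
    - [0,0,0,0,0,2,0]
    - [0,0,0,0,0,2,0]
    - [0,0,0,0,0,2,0]
    - [0,0,0,0,0,0,0]

```text
clock: 2.5
tcp_pos: [0.5839, 0.0249, 0.1979]
eef_rot: [[-0.999, 0.035, -0.006], [0.035, 0.999, -0.001], [0.006, -0.001, -1.0]]
wrist_force: [-0.1, -0.2, -0.7]
finger_gap: -0.0
grasp_force: 0.0
```

```bash
python3 - <<'E'
from h import *
c=cam('side'); s=r.observe(); print(s['tcp_pos'],s['eef_rot'],s['wrist_force'],proj(c,s['tcp_pos']))
a=c['frame'][120:270,210:410,::-1]; cv2.imwrite('pics/s2.png',cv2.resize(a,None,fx=4,fy=4,interpolation=cv2.INTER_CUBIC))
E
```

```text
[0.58485247 0.0249087  0.19990809] [[-9.99369239e-01  3.53358690e-02 -3.53572416e-03]
 [ 3.53374451e-02  9.99375364e-01 -3.84294181e-04]
 [ 3.51993625e-03 -5.08995241e-04 -9.99993675e-01]] [ 0.34306724 -0.18969945  1.1205586 ] [305.01679639 176.92133825]
```

View pics/s2.png

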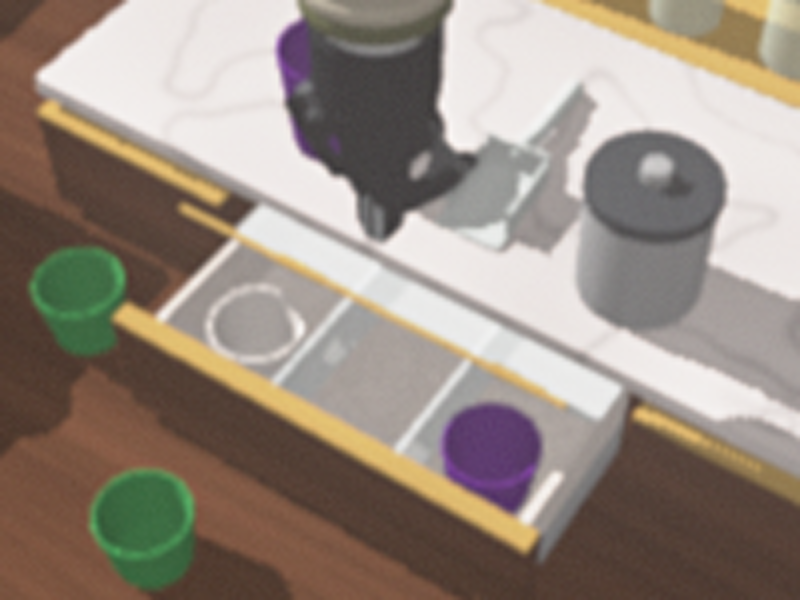

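The shut fingertip is at crop (375,235), behind and above the lid's trim (180,205)–(560,405). Next I lower it behind the lid, then follow the arc.

Call:
send_rows:
  plan:
    - [0,0,0,0,0,1.5,0]
    - [0,0,0,0,0,1.5,0]
    - [0,0,0,0,0,1.5,0]
    - [0,0,0,0,0,0,0]
    - [0,0,0,0.5,0,0,0]
    - [0,0,0,0.5,0,0,0]
    - [0,0,0,0.5,0,0,0]
    - [0,0,0,0,0,0,0]

```text
clock: 3.35
tcp_pos: [0.5706, 0.0251, 0.1572]
eef_rot: [[-0.999, 0.036, 0.001], [0.036, 0.999, 0.001], [-0.001, 0.001, -1.0]]
wrist_force: [1.1, -0.2, 0.6]
finger_gap: -0.0001
grasp_force: 0.0
```

Call:
send_rows:
  plan:
    - [0,0,0,0.6,0,0.15,0]
    - [0,0,0,0.6,0,0.2,0]
    - [0,0,0,0.6,0,0.5,0]
    - [0,0,0,0.5,0,0.6,0]
    - [0,0,0,0.4,0,0.6,0]
    - [0,0,0,0.4,0,0.6,0]
    - [0,0,0,0.3,0,0.6,0]
    - [0,0,0,0,0,0,0]

```text
clock: 4.15
tcp_pos: [0.5359, 0.0262, 0.1225]
eef_rot: [[-0.999, 0.036, -0.002], [0.036, 0.999, -0.0], [0.002, -0.0, -1.0]]
wrist_force: [-0.5, 0.2, -0.5]
finger_gap: -0.0001
grasp_force: 0.0
```

Call:
send_rows:
  plan:
    - [0,0,0,0.2,0,0.5,0]
    - [0,0,0,0.1,0,0.5,0]
    - [0,0,0,0.1,0,0.5,0]
    - [0,0,0,0,0,0.4,0]
    - [0,0,0,0,0,0.3,0]
    - [0,0,0,0,0,0,0]

```text
clock: 4.75
tcp_pos: [0.5328, 0.0263, 0.1012]
eef_rot: [[-0.999, 0.036, -0.001], [0.036, 0.999, -0.0], [0.001, -0.0, -1.0]]
wrist_force: [-0.0, -0.8, -0.3]
finger_gap: 0.0001
grasp_force: 0.0
```

```bash
python3 - <<'E'
from h import *
c=cam('side'); s=r.observe(); print(s['tcp_pos'],s['wrist_force'],proj(c,s['tcp_pos']))
a=c['frame'][120:270,210:410,::-1]; cv2.imwrite('pics/s3.png',cv2.resize(a,None,fx=4,fy=4,interpolation=cv2.INTER_CUBIC))
E
```

```text
[0.53295201 0.02631512 0.10152313] [-0.22417543  0.51973372  0.57222789] [294.68447692 213.85053579]
```

View pics/s3.png

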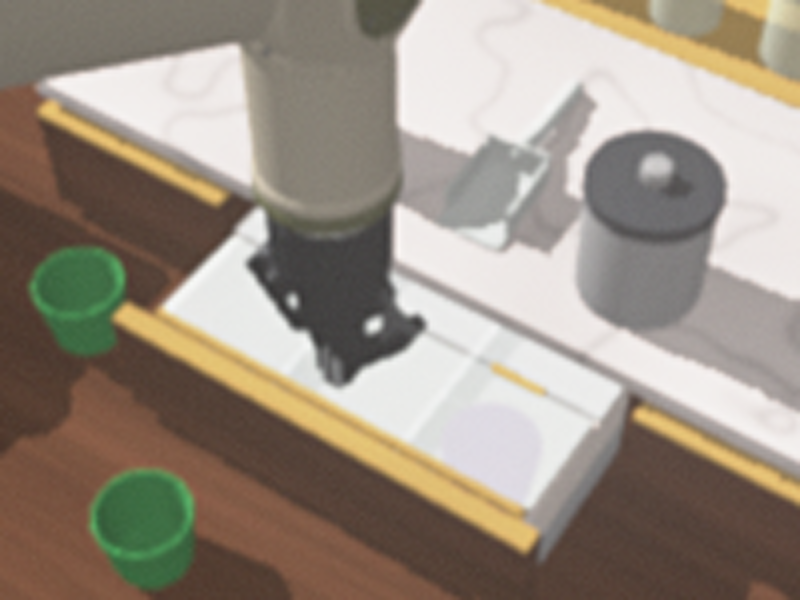

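The lid is almost flat, with the trim just behind the panel at crop (525,510). I'll press down gently until the force rises.

Call:
send_rows:
  plan:
    - [0,0,0,0,0,0.15,0]
    - [0,0,0,0,0,0.15,0]
    - [0,0,0,0,0,0,0]

```text
clock: 5.1
tcp_pos: [0.533, 0.0263, 0.0987]
eef_rot: [[-0.999, 0.036, 0.0], [0.036, 0.999, -0.0], [-0.0, -0.0, -1.0]]
wrist_force: [0.4, -0.2, -0.1]
finger_gap: -0.0002
grasp_force: 0.0
```

Call:
send_rows:
  plan:
    - [0,0,0,0,0,0.1,0]
    - [0,0,0,0,0,0.1,0]
    - [0,0,0,0,0,0,0]

```text
clock: 5.4
tcp_pos: [0.5338, 0.0263, 0.0981]
eef_rot: [[-0.999, 0.036, 0.002], [0.036, 0.999, 0.0], [-0.002, 0.001, -1.0]]
wrist_force: [-2.6, 0.0, 9.6]
finger_gap: -0.0
grasp_force: 4.8
```

Call:
send_rows:
  plan:
    - [0,0,0,0,0,-1,0]
    - [0,0,0,0,0,-2.5,0]
    - [0,0,0,0,0,-3,0]
    - [0,0,0,1,-0.2,-0.5,0]
    - [0,0,0,2.4,-0.3,0,0]
    - [0,0,0,2.5,-0.3,0,0]
    - [0,0,0,2.4,-0.2,0,0]
    - [0,0,0,0,0,0,0]

```text
clock: 6.2
tcp_pos: [0.4469, 0.019, 0.1665]
eef_rot: [[-0.999, 0.036, -0.002], [0.036, 0.999, 0.001], [0.002, 0.001, -1.0]]
wrist_force: [0.1, -0.3, -0.1]
finger_gap: 0.0001
grasp_force: 0.0
```

```bash
python3 - <<'E'
from h import *
c=cam('top'); s=r.observe(); print(s['tcp_pos'],s['wrist_force'],proj(c,s['tcp_pos']))
c=cam('side');print(proj(c,s['tcp_pos']))
a=c['frame'][120:270,210:410,::-1]; cv2.imwrite('pics/t2.png',cv2.resize(a,None,fx=4,fy=4,interpolation=cv2.INTER_CUBIC))
E
```

```text
[0.44851671 0.01932001 0.16684536] [0.55794665 0.40795002 0.24048168] [330.27749919 256.937263  ]
[276.35932414 222.87917122]
```

View pics/t2.png

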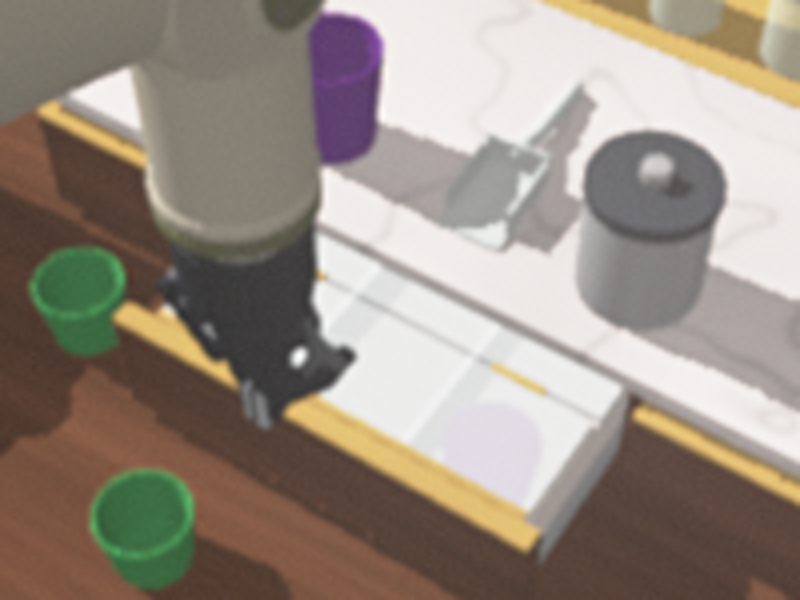

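The lid is flat behind the panel, and the tip at crop (265,415) is in front of the panel and clear of the green cup.

Call:
send_rows:
  plan:
    - [0,0,0,0,0,2.5,0]
    - [0,0,0,0,0,2.5,0]
    - [0,0,0,0,0,2.2,0]
    - [0,0,0,0,0,1.0,0]
    - [0,0,0,-0.6,0,0,0]
    - [0,0,0,-0.6,0,0,0]
    - [0,0,0,-0.4,0,0,0]
    - [0,0,0,-0.2,0,0,0]

```text
clock: 7.1
tcp_pos: [0.4691, 0.0187, 0.0857]
eef_rot: [[-0.999, 0.036, 0.002], [0.036, 0.999, 0.0], [-0.002, 0.0, -1.0]]
wrist_force: [-0.0, 0.7, -0.4]
finger_gap: 0.0004
grasp_force: 0.0
```

Call:
send_rows:
  plan:
    - [0,0,0,-0.2,0,0,0]
    - [0,0,0,-0.2,0,0,0]
    - [0,0,0,-0.2,0,0,0]
    - [0,0,0,-0.2,0,0,0]
    - [0,0,0,-0.2,0,0,0]
    - [0,0,0,-0.25,0,0,0]
    - [0,0,0,-0.25,0,0,0]
    - [0,0,0,-0.3,0,0,0]

```text
clock: 7.9
tcp_pos: [0.4857, 0.0182, 0.0847]
eef_rot: [[-0.999, 0.036, -0.0], [0.036, 0.999, 0.0], [0.0, 0.0, -1.0]]
wrist_force: [-3.4, 1.8, 2.0]
finger_gap: 0.0001
grasp_force: 1.9
```

Call:
send_rows:
  plan:
    - [0,0,0,-0.35,0,0,0]
    - [0,0,0,-0.35,0,0,0]
    - [0,0,0,-0.35,0,0,0]
    - [0,0,0,-0.35,0,0,0]
    - [0,0,0,-0.35,0,0,0]
    - [0,0,0,-0.35,0,0,0]
    - [0,0,0,-0.35,0,0,0]
    - [0,0,0,-0.35,0,0,0]

```text
clock: 8.7
tcp_pos: [0.5138, 0.0171, 0.0847]
eef_rot: [[-0.999, 0.036, -0.0], [0.036, 0.999, -0.0], [0.0, -0.0, -1.0]]
wrist_force: [-3.8, 3.3, 0.9]
finger_gap: 0.0002
grasp_force: 1.9
```

Call:
send_rows:
  plan:
    - [0,0,0,-0.35,0,0,0]
    - [0,0,0,-0.35,0,0,0]
    - [0,0,0,-0.35,0,0,0]
    - [0,0,0,-0.35,0,0,0]
    - [0,0,0,-0.35,0,0,0]
    - [0,0,0,-0.35,0,0,0]
    - [0,0,0,-0.35,0,0,0]
    - [0,0,0,-0.35,0,0,0]

```text
clock: 9.5
tcp_pos: [0.5418, 0.0161, 0.0847]
eef_rot: [[-0.999, 0.036, -0.0], [0.036, 0.999, 0.0], [0.0, 0.0, -1.0]]
wrist_force: [-4.2, 3.5, 1.3]
finger_gap: -0.0
grasp_force: 1.9
```

Call:
send_rows:
  plan:
    - [0,0,0,-0.35,0,0,0]
    - [0,0,0,-0.35,0,0,0]
    - [0,0,0,-0.35,0,0,0]
    - [0,0,0,-0.35,0,0,0]
    - [0,0,0,-0.35,0,0,0]
    - [0,0,0,-0.35,0,0,0]
    - [0,0,0,-0.3,0,0,0]
    - [0,0,0,-0.3,0,0,0]

```text
clock: 10.3
tcp_pos: [0.5689, 0.0151, 0.0848]
eef_rot: [[-0.999, 0.036, -0.0], [0.036, 0.999, -0.0], [0.0, -0.0, -1.0]]
wrist_force: [-4.0, 3.4, 0.4]
finger_gap: 0.0001
grasp_force: 1.9
```

Call:
send_rows:
  plan:
    - [0,0,0,-0.25,0,0,0]
    - [0,0,0,-0.25,0,0,0]
    - [0,0,0,-0.25,0,0,0]
    - [0,0,0,-0.2,0,0,0]
    - [0,0,0,-0.2,0,0,0]
    - [0,0,0,-0.2,0,0,0]
    - [0,0,0,-0.15,0,0,0]
    - [0,0,0,-0.15,0,0,0]

```text
clock: 11.1
tcp_pos: [0.5852, 0.0144, 0.0848]
eef_rot: [[-0.999, 0.036, -0.0], [0.036, 0.999, -0.0], [0.0, -0.0, -1.0]]
wrist_force: [-2.4, 2.3, 1.5]
finger_gap: 0.0001
grasp_force: 1.8
```

Call:
send_rows:
  plan:
    - [0,0,0,-0.1,0,0,0]
    - [0,0,0,-0.1,0,0,0]
    - [0,0,0,-0.1,0,0,0]
    - [0,0,0,-0.1,0,0,0]
    - [0,0,0,-0.1,0,0,0]

```text
clock: 11.6
tcp_pos: [0.5901, 0.0143, 0.0848]
eef_rot: [[-0.999, 0.036, -0.0], [0.036, 0.999, 0.0], [0.0, 0.0, -1.0]]
wrist_force: [-3.5, 3.6, -0.3]
finger_gap: 0.0001
grasp_force: 1.8
```

Call:
send_rows:
  plan:
    - [0,0,0,-0.1,0,0,0]
    - [0,0,0,-0.1,0,0,0]

```text
clock: 11.8
tcp_pos: [0.5922, 0.0142, 0.0848]
eef_rot: [[-0.999, 0.036, -0.0], [0.036, 0.999, 0.0], [0.0, 0.0, -1.0]]
wrist_force: [-3.6, 3.1, 1.6]
finger_gap: -0.0
grasp_force: 1.8
```

Call:
send_rows:
  plan:
    - [0,0,0,-0.1,0,0,0]
    - [0,0,0,-0.1,0,0,0]

```text
clock: 12.0
tcp_pos: [0.5942, 0.0142, 0.0848]
eef_rot: [[-0.999, 0.036, 0.0], [0.036, 0.999, 0.0], [-0.0, 0.0, -1.0]]
wrist_force: [-3.0, 2.7, 1.8]
finger_gap: 0.0
grasp_force: 1.8
```

Call:
send_rows:
  plan:
    - [0,0,0,-0.06,0,0,0]
    - [0,0,0,-0.06,0,0,0]

```text
clock: 12.2
tcp_pos: [0.5953, 0.0141, 0.0848]
eef_rot: [[-0.999, 0.036, -0.0], [0.036, 0.999, -0.0], [0.0, -0.0, -1.0]]
wrist_force: [-3.7, 2.3, 1.0]
finger_gap: 0.0002
grasp_force: 2.3
```

Call:
send_rows:
  plan:
    - [0,0,0,-0.06,0,0,0]
    - [0,0,0,-0.06,0,0,0]

```text
clock: 12.4
tcp_pos: [0.5954, 0.0141, 0.0848]
eef_rot: [[-0.999, 0.036, -0.003], [0.036, 0.999, 0.0], [0.003, 0.0, -1.0]]
wrist_force: [-12.2, 3.0, 7.8]
finger_gap: -0.0002
grasp_force: 5.8
```

Call:
send_rows:
  plan:
    - [0,0,0,-0.06,0,0,0]
    - [0,0,0,-0.06,0,0,0]

```text
clock: 12.6
tcp_pos: [0.5953, 0.014, 0.0847]
eef_rot: [[-0.999, 0.036, -0.005], [0.036, 0.999, 0.0], [0.005, 0.0, -1.0]]
wrist_force: [-18.2, 3.8, 12.6]
finger_gap: -0.0001
grasp_force: 8.9
```

It's on its stop, at the expected position. Back off, then lift clear.

Call:
send_rows:
  plan:
    - [0,0,0,0.3,0,0,0]
    - [0,0,0,1,0,0,0]
    - [0,0,0,2,0,0,0]
    - [0,0,0,2.5,0,-1,0]
    - [0,0,0,2,0,-3,0]
    - [0,0,0,1,0,-4,0]
    - [0,0,0,0,0,-4,0]
    - [0,0,0,0,0,-3,0]

```text
clock: 13.4
tcp_pos: [0.51, 0.0163, 0.2377]
eef_rot: [[-0.999, 0.037, 0.004], [0.037, 0.999, 0.0], [-0.004, 0.001, -1.0]]
wrist_force: [1.2, -0.4, 0.7]
finger_gap: -0.0
grasp_force: 0.0
```

Call:
send_rows:
  plan:
    - [0,0,0,0.5,4,0,0]
    - [0,0,0,0.5,4,0,0]
    - [0,0,0,0.5,4,0,0]
    - [0,0,0,0.5,4,0,0]
    - [0,0,0,0.5,4,0,0]
    - [0,0,0,0.5,4,0,0]
    - [0,0,0,0,0,0,0]
    - [0,0,0,0,0,0,0]

```text
clock: 14.2
tcp_pos: [0.4883, 0.2584, 0.2345]
eef_rot: [[-0.999, 0.034, 0.001], [0.034, 0.999, -0.001], [-0.001, -0.001, -1.0]]
wrist_force: [0.4, -0.3, -0.6]
finger_gap: -0.0
grasp_force: 0.0
```

```bash
python3 - <<'E'
from h import *
np.set_printoptions(precision=3,suppress=True)
s=r.observe(); print(s['tcp_pos'],s['wrist_force'])
A=cam('top')['frame'][130:290,150:400,::-1]; B=cam('side')['frame'][110:285,200:420,::-1]
f=lambda a:cv2.resize(a,(400,round(a.shape[0]*400/a.shape[1])),interpolation=cv2.INTER_CUBIC)
cv2.imwrite('pics/a.png',np.vstack([cv2.resize(A,None,fx=2.4,fy=2,interpolation=cv2.INTER_CUBIC)[:300,:600],f(B)[:300].repeat(1,0) if 0 else cv2.resize(B,(600,300),interpolation=cv2.INTER_CUBIC)]))
E
```

```text
[0.488 0.258 0.235] [ 0.42  -0.344 -0.576]
```

View pics/a.png

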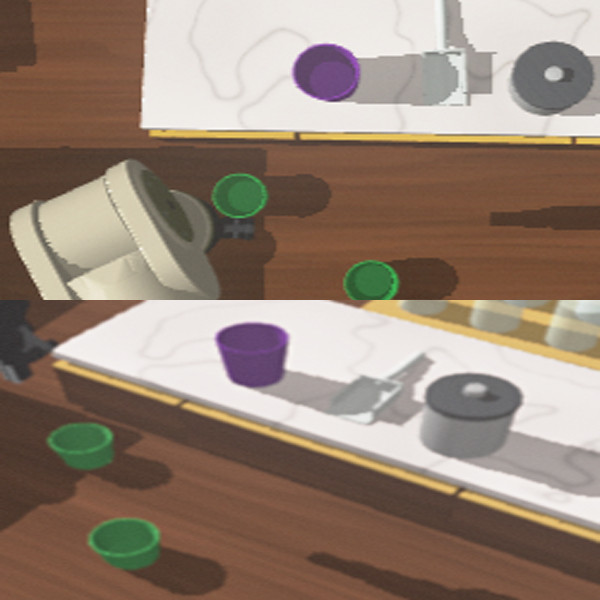

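The drawer front is flush with its neighbours (the row ~135 strip in the upper view). The cup, scoop, canister and both green cups haven't moved, and the hand is clear, so I'm handing in.

```bash
python3 -c "
from station import r
print(r.sign_off())"
```

```text
the job is handed in; nothing more can be done
None
```

I pushed the lid fully down, then closed the drawer gently onto its stop (wrist force peaked around 22 N there) and handed the job in at about 14 s with the hand clear; the other items in the final view hadn't moved, but I couldn't check the two cups in the drawer once it was shut.

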